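# Slide a filled cigar mould under the hold-down spring

### The arm

A 6-joint arm with a two-finger parallel gripper is mounted at the origin on the work surface. World frame = base frame: x ahead of the robot, y to its left, z up, the work surface at z = 0. Lengths are in m, angles in rad, forces in N, time in s.
With the tool pointing down it reaches from about 0.25 to 0.775 m from the base axis. Payload 4 kg.
Tool frame: the origin (TCP) lies midway between the tips of the shut fingers; the grasp point (between the pads) lies 19 mm behind it; y points along the fingers, x is the direction in which the jaws open and shut, and the axes are right-handed (so a half turn about y gives the same grasp; the last joint's range is limited). The gripper opens to 94 mm and grips with 3 to 60 N. Pads are 16 mm wide; open, the fingers measure 119 mm over their backs; the gripper's body (75 mm by 177 mm) begins 78 mm behind the grasp point.
Start: joints at [-1.404, 0.087, 1.371, -0, 1.684, -0.103], TCP at [0.147, -0.53, 0.206] pointing down, gripper open.
Joint ranges: [-3.1, 3.1], [-0.76, 2.03], [0.27, 2.55], [-1.08, 4.22], [0.17, 2.65], [-2.57, 2.57]. Speed limits (rad/s): [2.79, 2.79, 3.14, 3.14, 3.14, 3.14].

### API

Orientations are given as [roll, pitch, yaw] about the fixed x, y, z axes, in that order (R = Rz(yaw) Ry(pitch) Rx(roll)).
In Python, from bench import robot, snapshot, camera_info, ticket gives the robot as it stands.
- The arm moves only by the shell command python3 -m creep 'ROWS'. ROWS is JSON, a list of rows, each an object with "slide": the shift along the tool's x, y, z in mm, a list of three; "roll": the turn about the tool's y in degrees; "grip": the closure, from 0 (fully open) to 1 (shut). In form: [{"slide": [x, y, z], "roll": roll, "grip": grip}, ...]. A call has 1 to 20 rows; each row is the pose to reach, as a shift and turn from the pose commanded when the call began, along the tool's axes at that moment; what a row does not reach only later rows make up. A row lasts 1/12 s, in which the tool goes at most 41.7 mm and 7.16 degrees, less where a joint would pass 70% of its speed; a pose out of reach is approached as far as the arm can. A call with a gripper value outside its range is refused whole. The fingers move at their own pace and stop on an object; the grip force is fixed at half the most. Time passes only in rows, so rows that repeat a pose let the fingers close. It gives the time, the measured TCP pose, the force and the opening at its end, in the units of the state.
- robot.get_obs(): the state, without advancing time (a new reading comes with each control period).
- snapshot(name): name is "side" or "top" or "wrist"; returns the picture (400x640x3 uint8, red, green, blue); there is no depth.
- camera_info(name): a dict with "fx", "fy", "cx", "cy" (pixels), "cam_to_world" (4x4, takes a point from camera to world coordinates). Camera axes: x right, y down, z forward; pixel columns grow to the right and rows downward; lengths in m; the calibration is good to about 2 mm. A picture is of the moment at which its call begins: read the wrist's pose just before it. camera_info takes no time and is no camera call; for the wrist camera it gives the pose at the moment of the call.
- ticket.close_job(): hands the job in, once; it reports no verdict.
The state is a dict: "time": time; "joint_positions": joint angles; "qvel": joint speeds; "joint_torque": joint torques, N m; "tool_pos": TCP position; "ee_rot": TCP orientation; "wrist_force": force on the tool from outside, world axes, zero at the start; "wrist_torque": the same for the moment, N m; "width": finger opening in m.
Only numpy, scipy, OpenCV 4.12 (cv2) and the standard library are available. Lean on these libraries where they do the work, as an engineer would, in place of code of your own. Each camera call takes 0.05 s, during which the arm holds its last target.

### The job

The filled cigar mould is waiting in its slideway with the lid standing up on the bunches. Press the lid hard down with the fingertips and, keeping it pressed, push the mould along under the yellow bar and its leaf spring until it is fully home against the end stop; then let go and back away, leaving the lid held shut by the spring. Only press and push: never lift the mould, and leave the jar, the knife and the brush where they are.

Things in the scene. Friction and masses are not known exactly. Their poses are not given: they have to be found in the camera images.
- station: Fixed station on the bench: plywood board 420 x 176 mm with a slippery white slide strip (its top 20 mm above the bench) between two aluminium guide rails that rise 14 mm above the strip, 133 mm apart. Origin: centre of the board's underside, at bench height; +x is the direction in which the mould is to be pushed, z is up. A yellow bar, a leaf spring and an end stop stand towards its +x end.
- bar (a point): Middle of the lower front edge of the yellow steel bar that crosses the slideway on two posts: at x = 95 mm of the station, 73 mm above the bench. The bar is rigid, 22 mm along x, its top 85 mm above the bench. The lid's top must be lower than this point to pass.
- leaf_tip (a point): Lowest point, at rest, of the sprung steel leaf, 40 mm wide, that slopes down from behind the bar in the +x direction: at x = 168 mm of the station, 66 mm above the bench. A lid going under it lifts it: about 6 N to start, about 1 N more per mm.
- stop (a point): Centre of the face of the wooden end stop, at x = 185 mm of the station, 40 mm above the bench; the stop's top is 60 mm above the bench.
- mould: Filled wooden cigar mould (about 0.7 kg with lid) lying loose on the slide strip: lower block 230 (x) x 130 (y) x 24 mm with ten cigar bunches across it. Origin: centre of its underside; its axes run along the station's. Its front end is 115 mm ahead of the origin in +x, so it is fully home with its origin at x = 70 mm of the station, 105 to 145 mm from where it starts.
- groove (a point): Centre of the floor of the finger groove in the lid's top; moves with the lid. The groove is 40 mm wide along x, 8 mm deep, runs across the lid's whole 130 mm width, 45 mm behind the mould's middle; closed fingertips fit in it and can push against its front wall. The lid is 230 x 130 x 24 mm; its top lies 8 mm above this point.
- lid (a joint): How far the lid is pressed down, in m: 0 = standing on the bunches (lid top 78 mm above the bench), 0.010 = hard down on the lower block (lid top 68 mm above the bench). It springs back: about 3 N to start moving, 1 N more per mm, 13 N when fully down; it stays parallel wherever it is pressed. It must be more than 5 mm down to pass the bar.
- jar_mid (a point): Teal paste jar with white cap, 60 mm diameter, 75 mm high, standing on the bench beside the station; point at its centre, half-way up. Leave alone.
- chaveta: Flat dark steel rolling knife, about 140 x 46 x 5 mm, lying on the bench beside the station; origin at the centre of its underside. Leave alone.
- brush_mid (a point): Small paste brush 160 mm long lying on the bench beside the station; point near the middle of its length. Leave alone.

How it is judged:
On the way, in this order (a step that is already met when the one before it is completed fails the run):
1. the fingers press the lid down more than 4.8 mm while the mould is still in front of the bar (value of joint lid above 0.0048 m and contact force between the fingers and mould above 3 N and x of mould in the frame of station below -0.015 m), for 0.1 s.
2. the mould is home against the stop with its lid down (x of mould in the frame of station above 0.066 m and value of joint lid above 0.0055 m), for 0.2 s.
At the end, for the whole second after the job is handed in: The mould lies flat in the slideway with its front end within 4 mm of the end stop, at rest, its lid held down by more than 5.5 mm by the leaf spring (all of step 2 and height (world z) of mould below 0.024 m and angle between mould's own z axis and vertical below 0.03 rad and linear speed of mould below 0.01 m/s); the robot touches nothing.
It fails at once if the mould is lifted off the slide strip by more than 10 mm (height (world z) of mould above 0.03 m).
It fails at once if the paste jar is moved by more than 20 mm (distance of jar_mid from where it was at the start of the episode above 0.02 m).
It fails at once if the knife is moved by more than 20 mm (distance of chaveta from where it was at the start of the episode above 0.02 m).
It fails at once if the brush is moved by more than 20 mm (distance of brush_mid from where it was at the start of the episode above 0.02 m).
It also fails if it takes over 38 s, if anything falls off the work surface, if the arm or the gripper's body presses on something with over 40 N, if the wrist force passes 120 N, or if a joint passes its speed limit or range.

## Working session

There is one attempt and no reset: what is moved stays moved. The work goes in short steps, Python scripts to look and compute and a shell command to move; the robot and the scene stay as the last step left them, time stands still between calls to the robot, and variables do not carry over. Pictures are saved under pics/ and viewed, and the job is handed in when it is done.

```bash
mkdir -p pics; ls; python3 - <<'E'
from bench import robot,snapshot,camera_info
import cv2
o=robot.get_obs();print({k:o[k] for k in('time','tool_pos','ee_rot','width','wrist_force')})
for n in('side','top'):
    cv2.imwrite(f'pics/{n}0.png',snapshot(n)[:,:,::-1])
    c=camera_info(n);print(n,c)
E
```

```text
pics
{'time': 0.0, 'tool_pos': array([ 0.14649638, -0.52957949,  0.20433543]), 'ee_rot': array([-1.57060358,  0.00214057, -1.30100541]), 'width': 0.0943536428263741, 'wrist_force': array([-0.66794129, -0.3744577 , -0.21763276])}
side {'fx': 431.76457713015003, 'fy': 431.76457713015003, 'cx': 315.78048809301157, 'cy': 197.98899651133905, 'cam_to_world': array([[ 0.83809752, -0.38757781,  0.3838958 ,  0.3078018 ],
       [-0.54551493, -0.59227829,  0.59297546, -0.31747743],
       [-0.00245098, -0.70639215, -0.70781645,  0.53019578],
       [ 0.        ,  0.        ,  0.        ,  1.        ]])}
top {'fx': 465.99588499622496, 'fy': 465.99588499622496, 'cx': 330.8734491712664, 'cy': 208.82038715595309, 'cam_to_world': array([[-0.01319326, -0.99672687,  0.07975887,  0.50561569],
       [-0.99926684,  0.01027564, -0.03688085,  0.10484534],
       [ 0.03594056, -0.08018698, -0.99613168,  0.91198887],
       [ 0.        ,  0.        ,  0.        ,  1.        ]])}
```

View pics/side0.png

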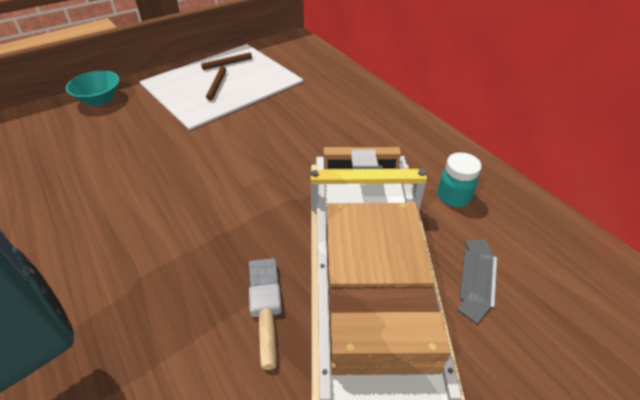

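View pics/top0.png

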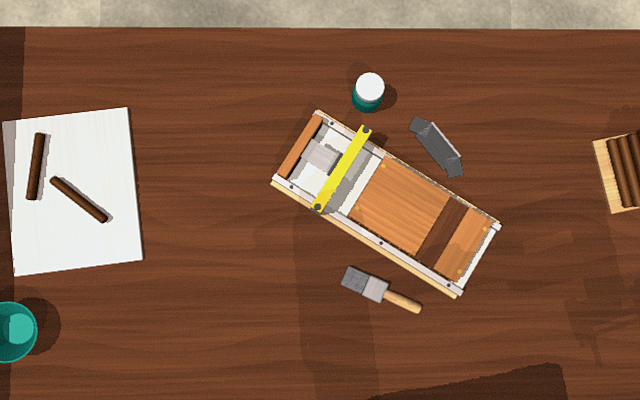

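The top view shows the station slanting up-left, with the yellow bar at about (342,168), the groove at about (441,229), and the brush, jar and knife clear of the slideway. I'll enlarge it to get accurate points.

```bash
python3 - <<'E'
import cv2
i=cv2.imread('pics/top0.png')[100:310,262:512]
cv2.imwrite('pics/top0c.png',cv2.resize(i[:,:],None,fx=2.8,fy=2.8,interpolation=cv2.INTER_CUBIC))
i=cv2.imread('pics/side0.png')[140:400,300:480]
cv2.imwrite('pics/side0c.png',cv2.resize(i,None,fx=2.25,fy=2.25,interpolation=cv2.INTER_CUBIC))
E
```

```text
(no output)
```

View pics/top0c.png

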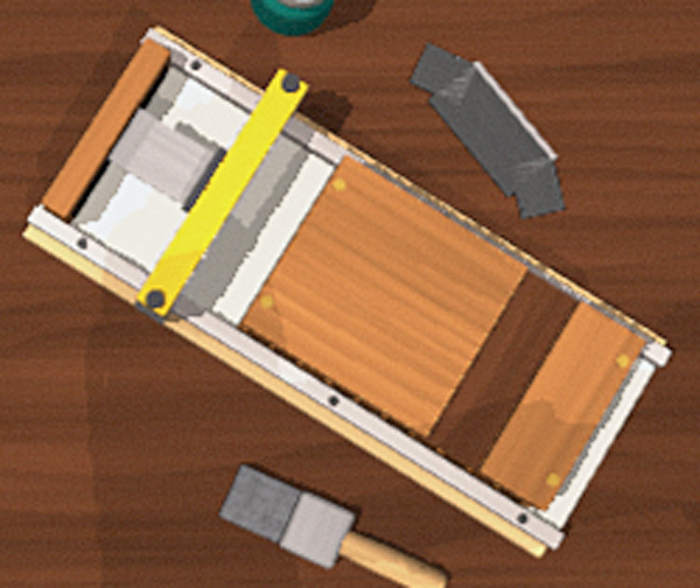

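View pics/side0c.png

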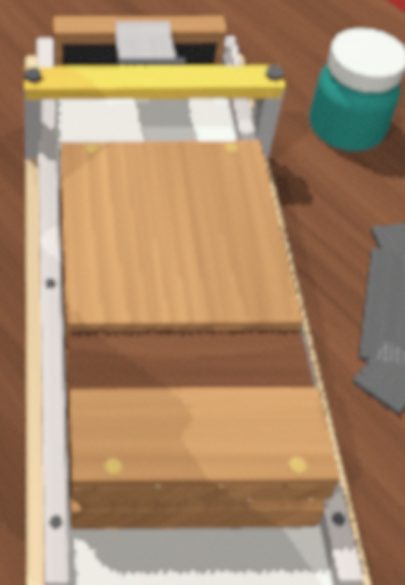

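```bash
cat > h.py <<'E'
import numpy as np
from bench import camera_info
def pt(n,u,v,z,c=None):
    c=c or camera_info(n);T=c['cam_to_world']
    d=T[:3,:3]@[(u-c['cx'])/c['fx'],(v-c['cy'])/c['fy'],1]
    p=T[:3,3];return p+d*(z-p[2])/d[2]
def proj(n,p,c=None):
    c=c or camera_info(n);T=c['cam_to_world']
    q=T[:3,:3].T@(np.array(p)-T[:3,3]);return np.array([c['fx']*q[0]/q[2]+c['cx'],c['fy']*q[1]/q[2]+c['cy']])
E
python3 - <<'E'
from h import *
np.set_printoptions(precision=4,suppress=True)
t=lambda u,v,z:pt('top',262+u/2.8-.3,100+v/2.8-.3,z)[:2]
s=lambda u,v,z:pt('side',300+u/2.25-.3,140+v/2.25-.3,z)[:2]
T={'FR':t(340,155,.078),'FL':t(240,323,.078),'RR':t(648,345,.078),'RL':t(548,510,.078),'gfR':t(527,268,.078),'gfL':t(430,435,.078),'grR':t(580,300,.078),'grL':t(482,470,.078),
'b1':t(291,84,.086),'b2':t(155,299,.086),'s1':t(168,50,.06),'s2':t(65,218,.06)}
S={'FR':s(265,141,.078),'FL':s(61,143,.078),'RR':s(338,480,.078),'RL':s(71,480,.078),'gfR':s(302,323,.078),'gfL':s(66,326,.078),'grR':s(325,388,.078),'grL':s(70,388,.078),'b1':s(275,73,.086),'b2':s(33,75,.086)}
for k in T: print(k,T[k],S.get(k))
for D in(T,S):
    c=np.mean([D[k] for k in('FR','FL','RR','RL')],0);ax=D['FR']+D['FL']-D['RR']-D['RL']
    g=np.mean([D[k] for k in('gfR','gfL','grR','grL')],0)
    print('c',c,'yaw',np.degrees(np.arctan2(ax[1],ax[0])),'len',np.linalg.norm(ax)/2,'w',np.linalg.norm(D['FR']-D['FL']),np.linalg.norm(D['RR']-D['RL']),'g',g)
    e=ax/np.linalg.norm(ax);n=np.array([-e[1],e[0]])
    for k in D: print(k,((D[k]-c)@e).round(4),((D[k]-c)@n).round(4),end='; ')
    print()
E
```

```text
FR [ 0.6696 -0.0225] [ 0.6727 -0.0277]
FL [0.5608 0.0444] [0.5606 0.0434]
RR [ 0.5437 -0.2204] [ 0.5452 -0.2184]
RL [ 0.4388 -0.1511] [ 0.437  -0.1478]
gfR [ 0.5946 -0.1429] [ 0.594  -0.1432]
gfL [ 0.4876 -0.0764] [ 0.4845 -0.074 ]
grR [ 0.5734 -0.1769] [ 0.5758 -0.179 ]
grL [ 0.4649 -0.1093] [ 0.4648 -0.1065]
b1 [0.7147 0.0095] [0.7167 0.0121]
b2 [0.5762 0.0988] [0.5766 0.1014]
s1 [0.7446 0.0882] None
s2 [0.6324 0.1571] None
c [ 0.5532 -0.0874] yaw 57.77415954683768 len 0.2324879251849522 w 0.12770743808583895 0.1256621997105194 g [ 0.5301 -0.1264]
FR 0.1169 -0.0638; FL 0.1155 0.0638; RR -0.1176 -0.0628; RL -0.1149 0.0628; gfR -0.0248 -0.0646; gfL -0.0257 0.0614; grR -0.0649 -0.0648; grL -0.0657 0.0631; b1 0.168 -0.0849; b2 0.1698 0.0799; s1 0.2506 -0.0683; s2 0.249 0.0635; 
c [ 0.5539 -0.0876] yaw 56.67491065712999 len 0.22853239301725167 w 0.13273390994278897 0.12914778361450877 g [ 0.5298 -0.1257]
FR 0.1153 -0.0664; FL 0.1132 0.0664; RR -0.114 -0.0646; RL -0.1145 0.0646; gfR -0.0244 -0.0641; gfL -0.0267 0.0655; grR -0.0643 -0.0685; grL -0.0647 0.0641; b1 0.1728 -0.0812; b2 0.1704 0.0849;
```

```bash
python3 -m creep '[{"slide":[-20,0,33],"roll":-3,"grip":1},{"slide":[-40,0,66],"roll":-6,"grip":1},{"slide":[-60,0,99],"roll":-9,"grip":1},{"slide":[-80,0,132],"roll":-12,"grip":1},{"slide":[-100,0,165],"roll":-15,"grip":1},{"slide":[-120,0,198],"roll":-18,"grip":1},{"slide":[-140,0,231],"roll":-21,"grip":1},{"slide":[-160,0,264],"roll":-24,"grip":1},{"slide":[-180,0,297],"roll":-27,"grip":1},{"slide":[-200,0,330],"roll":-30,"grip":1},{"slide":[-220,0,363],"roll":-33,"grip":1},{"slide":[-240,0,396],"roll":-36,"grip":1},{"slide":[-258,0,428],"roll":-39,"grip":1},{"slide":[-274,0,456],"roll":-42,"grip":1},{"slide":[-287,0,477],"roll":-42,"grip":1},{"slide":[-287,0,477],"roll":-42,"grip":1},{"slide":[-287,0,477],"roll":-42,"grip":1},{"slide":[-287,0,477],"roll":-42,"grip":1}]'
cat > st.py <<'E'
import numpy as np
from scipy.spatial.transform import Rotation as R
from bench import robot
o=robot.get_obs();r=R.from_euler('xyz',o['ee_rot']).as_matrix();print('t',o['time'],'p',o['tool_pos'].round(4),'F',o['wrist_force'].round(2),'w',round(o['width'],4),'zhead',np.degrees(np.arctan2(r[1,2],r[0,2])).round(2))
h=np.radians(57.3);e=np.array([np.cos(h),np.sin(h)]);d=o['tool_pos'][:2]-[.53,-.126]
print('along/left of groove0 mm',(d@e*1000).round(1),((d[1]*e[0]-d[0]*e[1])*1000).round(1))
E
python3 st.py
```

```text
time: 1.6
tool_pos: [0.5292, -0.1267, 0.205]
ee_rot: [-1.572, 0.001, -0.568]
wrist_force: [-0.7, 0.5, -0.7]
width: 0.0005
t 1.6 p [ 0.5292 -0.1267  0.205 ] F [-0.7   0.47 -0.69] w 0.0005 zhead 57.45
along/left of groove0 mm -1.0 0.2
```

```bash
python3 -m creep '[{"slide":[0,30,0],"roll":0,"grip":1},{"slide":[0,60,0],"roll":0,"grip":1},{"slide":[0,90,0],"roll":0,"grip":1},{"slide":[0,108,0],"roll":0,"grip":1},{"slide":[0,118,0],"roll":0,"grip":1},{"slide":[0,120,0],"roll":0,"grip":1},{"slide":[0,120,0],"roll":0,"grip":1}]'
python3 st.py; python3 - <<'E'
from bench import snapshot
import cv2
i=snapshot('side')[140:400,260:480,::-1]
cv2.imwrite('pics/s1.png',cv2.resize(i,None,fx=2.25,fy=2.25,interpolation=cv2.INTER_CUBIC))
E
```

```text
time: 2.18
tool_pos: [0.5294, -0.1272, 0.0856]
ee_rot: [-1.571, 0.0, -0.569]
wrist_force: [0.4, -0.4, 1.1]
width: 0.0006
t 2.1833 p [ 0.5294 -0.1272  0.0856] F [ 0.41 -0.45  1.11] w 0.0006 zhead 57.37
along/left of groove0 mm -1.3 -0.2
```

View pics/s1.png

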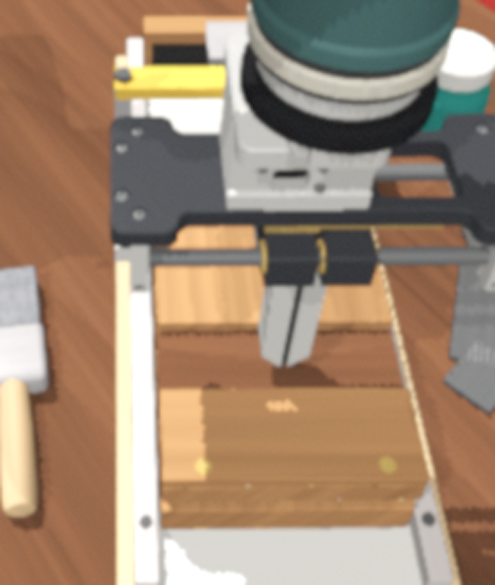

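The shut fingertips hang over the groove, with the tips at crop (287,362), and are well clear of its walls. Pressing down now.

```bash
python3 -m creep '[{"slide":[0,8,0],"roll":0,"grip":1},{"slide":[0,13,0],"roll":0,"grip":1},{"slide":[0,17,0],"roll":0,"grip":1},{"slide":[0,20,0],"roll":0,"grip":1},{"slide":[0,23,0],"roll":0,"grip":1},{"slide":[0,23,0],"roll":0,"grip":1},{"slide":[0,23,0],"roll":0,"grip":1}]'
python3 st.py
```

```text
time: 2.82
tool_pos: [0.5304, -0.1267, 0.0645]
ee_rot: [-1.571, -0.002, -0.568]
wrist_force: [-3.3, 0.5, 8.4]
width: 0.0002
t 2.8167 p [ 0.5304 -0.1267  0.0645] F [-3.26  0.49  8.43] w 0.0002 zhead 57.47
along/left of groove0 mm -0.3 -0.7
```

```bash
python3 -m creep '[{"slide":[0,2,0],"roll":0,"grip":1},{"slide":[0,4,0],"roll":0,"grip":1},{"slide":[0,6,0],"roll":0,"grip":1},{"slide":[0,8,0],"roll":0,"grip":1},{"slide":[0,8,0],"roll":0,"grip":1},{"slide":[0,8,0],"roll":0,"grip":1}]'
python3 st.py
```

```text
time: 3.32
tool_pos: [0.5308, -0.1268, 0.0601]
ee_rot: [-1.571, -0.004, -0.568]
wrist_force: [-8.4, 2.4, 21.1]
width: 0.0005
t 3.3167 p [ 0.5308 -0.1268  0.0601] F [-8.41  2.36 21.13] w 0.0005 zhead 57.48
along/left of groove0 mm -0.2 -1.1
```

```bash
python3 -m creep '[{"slide":[0,0,3],"roll":0,"grip":1},{"slide":[0,0,6],"roll":0,"grip":1},{"slide":[0,0,9],"roll":0,"grip":1},{"slide":[0,0,12],"roll":0,"grip":1},{"slide":[0,0,15],"roll":0,"grip":1},{"slide":[0,0,18],"roll":0,"grip":1},{"slide":[0,0,21],"roll":0,"grip":1},{"slide":[0,0,24],"roll":0,"grip":1},{"slide":[0,0,27],"roll":0,"grip":1},{"slide":[0,0,30],"roll":0,"grip":1},{"slide":[0,0,34],"roll":0,"grip":1},{"slide":[0,0,38],"roll":0,"grip":1},{"slide":[0,0,42],"roll":0,"grip":1},{"slide":[0,0,46],"roll":0,"grip":1}]'
python3 st.py; python3 - <<'E'
from bench import snapshot
import cv2
i=snapshot('side')[140:400,260:480,::-1]
cv2.imwrite('pics/s2.png',cv2.resize(i,None,fx=2.25,fy=2.25,interpolation=cv2.INTER_CUBIC))
E
```

```text
time: 4.48
tool_pos: [0.5552, -0.091, 0.0601]
ee_rot: [-1.576, -0.006, -0.569]
wrist_force: [-8.1, -4.9, 19.1]
width: 0.0005
t 4.4833 p [ 0.5552 -0.091   0.0601] F [-8.11 -4.87 19.08] w 0.0005 zhead 57.42
along/left of groove0 mm 43.0 -2.3
```

View pics/s2.png

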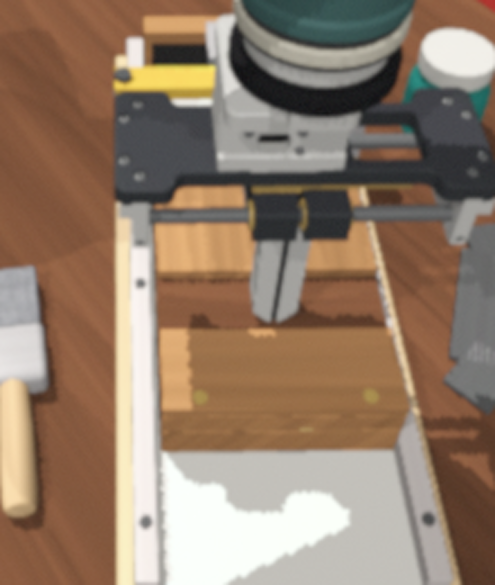

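The mould travels with the fingers, its rear top edge having moved from row 480 to 410 in the crop, and the lid is still hard down.

```bash
python3 -m creep '[{"slide":[0,0,4],"roll":0,"grip":1},{"slide":[0,0,8],"roll":0,"grip":1},{"slide":[0,0,12],"roll":0,"grip":1},{"slide":[0,0,16],"roll":0,"grip":1},{"slide":[0,0,20],"roll":0,"grip":1},{"slide":[0,0,24],"roll":0,"grip":1},{"slide":[0,0,28],"roll":0,"grip":1},{"slide":[0,0,32],"roll":0,"grip":1},{"slide":[0,0,36],"roll":0,"grip":1},{"slide":[0,0,40],"roll":0,"grip":1},{"slide":[0,0,44],"roll":0,"grip":1},{"slide":[0,0,48],"roll":0,"grip":1},{"slide":[0,0,52],"roll":0,"grip":1},{"slide":[0,0,56],"roll":0,"grip":1},{"slide":[0,0,60],"roll":0,"grip":1}]'
python3 st.py; python3 - <<'E'
from bench import snapshot
import cv2
i=snapshot('side')[140:400,260:480,::-1]
cv2.imwrite('pics/s3.png',cv2.resize(i,None,fx=2.25,fy=2.25,interpolation=cv2.INTER_CUBIC))
E
```

```text
time: 5.78
tool_pos: [0.5878, -0.0401, 0.0601]
ee_rot: [-1.575, -0.006, -0.569]
wrist_force: [-7.8, -5.5, 19.2]
width: 0.0004
t 5.7833 p [ 0.5878 -0.0401  0.0601] F [-7.83 -5.53 19.21] w 0.0004 zhead 57.42
along/left of groove0 mm 103.5 -2.2
```

View pics/s3.png

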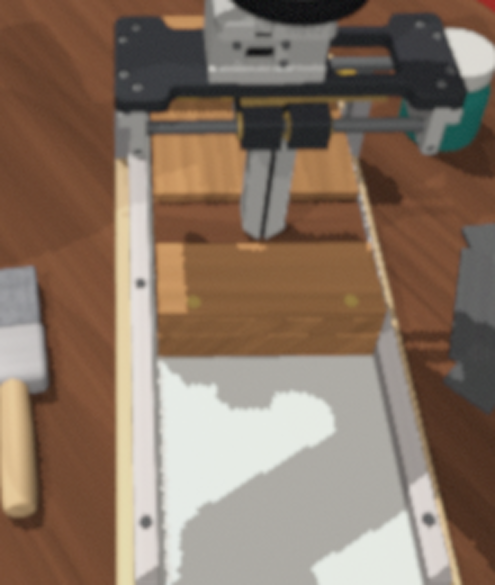

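```bash
python3 -m creep '[{"slide":[0,0,4],"roll":0,"grip":1},{"slide":[0,0,8],"roll":0,"grip":1},{"slide":[0,0,12],"roll":0,"grip":1},{"slide":[0,0,16],"roll":0,"grip":1},{"slide":[0,0,19],"roll":0,"grip":1},{"slide":[0,0,22],"roll":0,"grip":1},{"slide":[0,0,25],"roll":0,"grip":1},{"slide":[0,0,28],"roll":0,"grip":1},{"slide":[0,0,31],"roll":0,"grip":1},{"slide":[0,0,34],"roll":0,"grip":1},{"slide":[0,0,37],"roll":0,"grip":1},{"slide":[0,0,37],"roll":0,"grip":1}]'
python3 st.py
```

```text
time: 6.83
tool_pos: [0.6077, -0.0107, 0.0601]
ee_rot: [-1.577, -0.008, -0.569]
wrist_force: [-8.2, -9.4, 18.8]
width: 0.0006
t 6.8333 p [ 0.6077 -0.0107  0.0601] F [-8.15 -9.36 18.75] w 0.0006 zhead 57.4
along/left of groove0 mm 139.1 -3.1
```

```bash
python3 -m creep '[{"slide":[0,0,2],"roll":0,"grip":1},{"slide":[0,0,4],"roll":0,"grip":1},{"slide":[0,0,6],"roll":0,"grip":1},{"slide":[0,0,8],"roll":0,"grip":1},{"slide":[0,0,10],"roll":0,"grip":1},{"slide":[0,0,10],"roll":0,"grip":1}]'
python3 st.py; python3 - <<'E'
from bench import snapshot
import cv2
i=snapshot('side')[140:400,260:480,::-1]
cv2.imwrite('pics/s4.png',cv2.resize(i,None,fx=2.25,fy=2.25,interpolation=cv2.INTER_CUBIC))
i=snapshot('top')[100:310,262:512,::-1]
cv2.imwrite('pics/t4.png',cv2.resize(i,None,fx=2.8,fy=2.8,interpolation=cv2.INTER_CUBIC))
E
```

```text
time: 7.33
tool_pos: [0.6117, -0.0056, 0.0602]
ee_rot: [-1.584, -0.009, -0.57]
wrist_force: [-11.1, -16.5, 20.8]
width: 0.0004
t 7.3333 p [ 0.6117 -0.0056  0.0602] F [-11.12 -16.46  20.79] w 0.0004 zhead 57.34
along/left of groove0 mm 145.4 -3.7
```

View pics/s4.png

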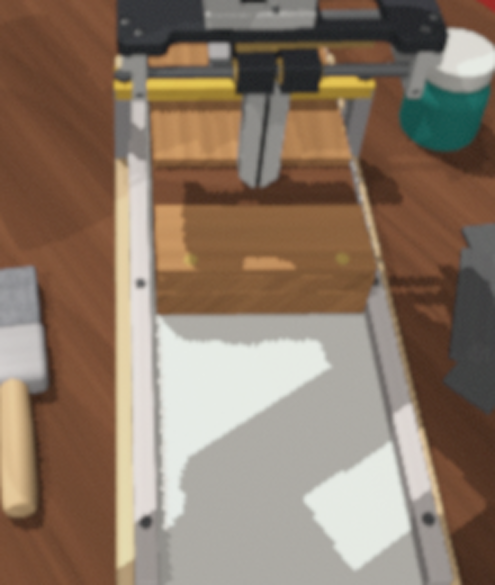

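View pics/t4.png

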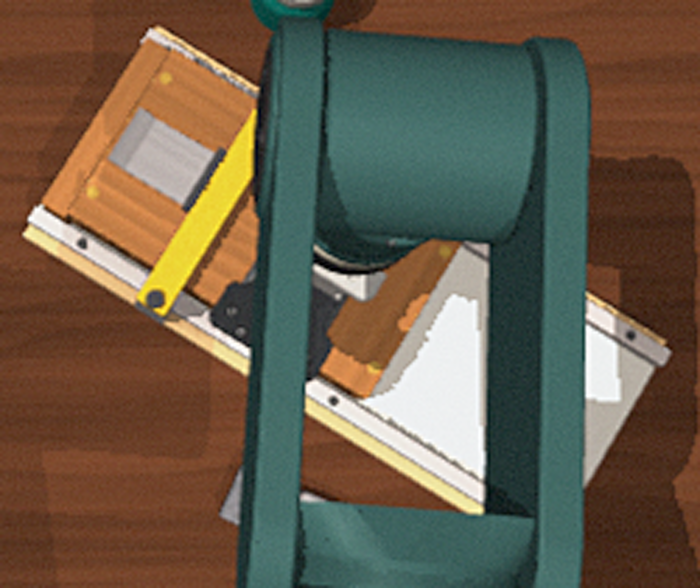

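The mould's front now looks flush with the stop in the top view, with the leaf resting on the lid. Next I'll measure its rear edge (side crop, about (158,270) and (374,270)) and push a little more.

```bash
python3 -m creep '[{"slide":[0,0,3],"roll":0,"grip":1},{"slide":[0,0,6],"roll":0,"grip":1},{"slide":[0,0,9],"roll":0,"grip":1},{"slide":[0,0,12],"roll":0,"grip":1},{"slide":[0,0,12],"roll":0,"grip":1},{"slide":[0,0,12],"roll":0,"grip":1}]'
python3 st.py; python3 - <<'E'
from h import *
from bench import snapshot
import cv2
h=np.radians(57.3);e=np.array([np.cos(h),np.sin(h)])
for u,v in((158,270),(374,270)):
    print(((pt('side',260+u/2.25-.3,140+v/2.25-.3,.068)[:2]-[.5535,-.0875])@e)+.115)
i=snapshot('side')[140:400,260:480,::-1]
cv2.imwrite('pics/s5.png',cv2.resize(i,None,fx=2.25,fy=2.25,interpolation=cv2.INTER_CUBIC))
E
```

```text
time: 7.93
tool_pos: [0.6118, -0.0053, 0.0602]
ee_rot: [-1.607, -0.005, -0.574]
wrist_force: [-26.5, -35.5, 29.4]
width: 0.0005
t 7.9333 p [ 0.6118 -0.0053  0.0602] F [-26.47 -35.46  29.38] w 0.0005 zhead 57.12
along/left of groove0 mm 145.7 -3.7
0.13445524437926987
0.133424802326769
```

View pics/s5.png

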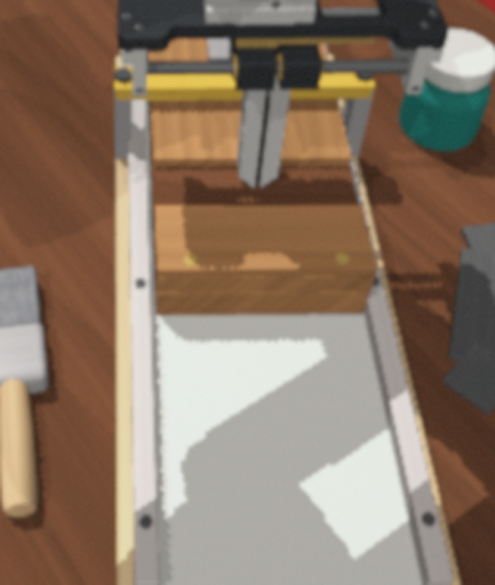

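The push stalled with about 44 N along the slideway and no further motion; the measured travel is 134 mm against 135 expected, so the mould is home. I'll ease off the push and then lift.

```bash
python3 -m creep '[{"slide":[0,0,-5],"roll":0,"grip":1},{"slide":[0,0,-10],"roll":0,"grip":1},{"slide":[0,0,-15],"roll":0,"grip":1},{"slide":[0,0,-15],"roll":0,"grip":1}]'
python3 st.py
```

```text
time: 8.32
tool_pos: [0.6116, -0.0057, 0.0602]
ee_rot: [-1.576, -0.009, -0.571]
wrist_force: [-6.9, -9.7, 17.2]
width: 0.0005
t 8.3167 p [ 0.6116 -0.0057  0.0602] F [-6.86 -9.71 17.24] w 0.0005 zhead 57.3
along/left of groove0 mm 145.3 -3.7
```

```bash
python3 -m creep '[{"slide":[0,-3,-2],"roll":0,"grip":1},{"slide":[0,-6,-4],"roll":0,"grip":1},{"slide":[0,-9,-6],"roll":0,"grip":1},{"slide":[0,-12,-8],"roll":0,"grip":1},{"slide":[0,-15,-11],"roll":0,"grip":1},{"slide":[0,-20,-12],"roll":0,"grip":1},{"slide":[0,-30,-12],"roll":0,"grip":1},{"slide":[0,-50,-12],"roll":0,"grip":1},{"slide":[0,-80,-15],"roll":0,"grip":1},{"slide":[0,-110,-40],"roll":0,"grip":1},{"slide":[0,-130,-75],"roll":0,"grip":1},{"slide":[0,-140,-110],"roll":0,"grip":1},{"slide":[0,-140,-145],"roll":0,"grip":1},{"slide":[0,-140,-180],"roll":0,"grip":1},{"slide":[0,-140,-210],"roll":0,"grip":1},{"slide":[0,-140,-235],"roll":0,"grip":1},{"slide":[0,-140,-245],"roll":0,"grip":1},{"slide":[0,-140,-245],"roll":0,"grip":1}]'
python3 st.py; python3 - <<'E'
from bench import snapshot
import cv2
i=snapshot('side')[120:400,260:500,::-1]
cv2.imwrite('pics/s6.png',cv2.resize(i,None,fx=2.14,fy=2.14,interpolation=cv2.INTER_CUBIC))
i=snapshot('top')[100:310,262:512,::-1]
cv2.imwrite('pics/t6.png',cv2.resize(i,None,fx=2.8,fy=2.8,interpolation=cv2.INTER_CUBIC))
E
```

```text
time: 9.82
tool_pos: [0.4781, -0.2078, 0.1952]
ee_rot: [-1.571, -0.001, -0.571]
wrist_force: [0.3, 0.8, 0.3]
width: 0.0001
t 9.8167 p [ 0.4781 -0.2078  0.1952] F [0.28 0.76 0.31] w 0.0001 zhead 57.28
along/left of groove0 mm -96.9 -0.5
```

View pics/s6.png

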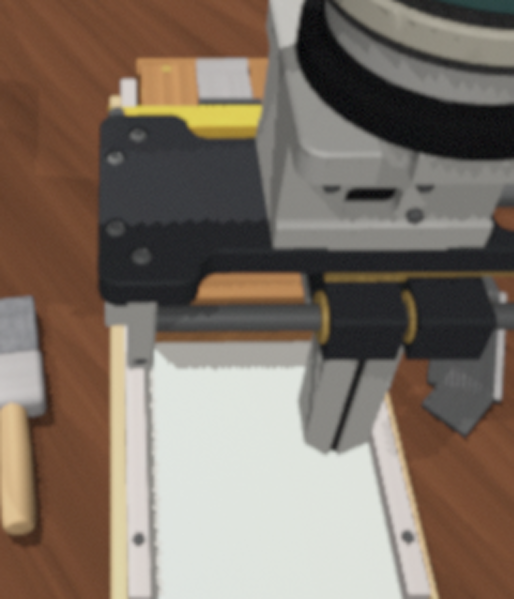

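View pics/t6.png

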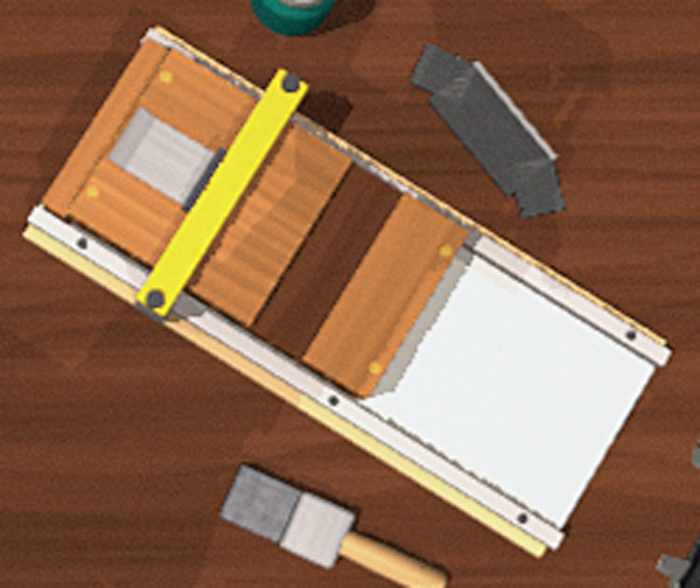

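```bash
python3 - <<'E'
from h import *
h=np.radians(57.3);e=np.array([np.cos(h),np.sin(h)])
for u,v in((470,233),(374,398)):
    print(((pt('top',262+u/2.8-.3,100+v/2.8-.3,.069)[:2]-[.5535,-.0875])@e)+.115)
g=[pt('top',262+u/2.8-.3,100+v/2.8-.3,.069)[:2] for u,v in((352,157),(253,322),(401,190),(304,360))]
print((np.mean(g,0)-[.5535,-.0875])@e+.045)
import cv2
a=cv2.imread('pics/t4.png')[30:320,30:250];b=cv2.imread('pics/t6.png')[30:320,30:250]
cv2.imwrite('pics/cmp.png',np.hstack([a,b]))
E
```

```text
0.13270905111254888
0.13033014878954294
0.1338890938085056
```

View pics/cmp.png

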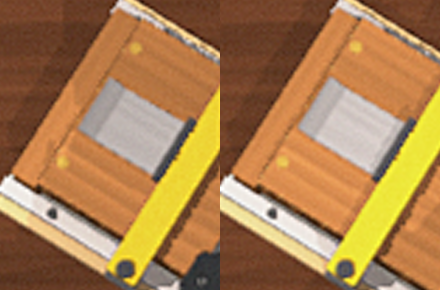

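The front pins sit at the same pixels before and after the release, and the wood meets the stop with no gap showing. The arm is clear, so I'm handing in.

```bash
python3 -c "
from bench import ticket
print(ticket.close_job())"
```

```text
the job is handed in; nothing more can be done
None
```

I pressed the lid hard down in the groove and pushed the mould under the bar and leaf spring until it stalled against the stop. I then eased off, lifted clear and handed the job in at about 10 s of the 38 s allowed.

- **Pressing:** the fingertips stayed at 60 mm height with about 20 N down for the whole push. That is where the groove floor lies when the lid is fully shut.
- **Home against the stop:** the push stalled at about 44 N with no further movement. Just before that push the side camera gave about 134 mm of travel, against 135 mm expected.
- **After backing away:**
  - The front pins are at the same pixels as before I let go, and no gap shows at the stop.
  - The wrist force is near zero, so the arm is clear.
  - The jar, knife and brush look undisturbed in the top view.
- **Disagreement:** after release, the rear lid corners in the top view gave only 130–133 mm of travel, while the groove edges gave 134 mm. I put this down to pixel and calibration error because the front end had not moved.
- **Not measured:** I did not measure the lid's height under the leaf spring after release; I only saw the leaf resting on it. The hand-in returned no verdict.

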